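# Restock the pantry's spice carriage and shut it away

## Robot

A 6-joint arm with a two-finger parallel gripper is mounted at the origin on the work surface. World frame = base frame: x ahead of the robot, y to its left, z up, the work surface at z = 0. Lengths are in m, angles in rad, forces in N, time in s.
With the tool pointing down it reaches from about 0.275 to 0.825 m from the base axis. Payload 4.9 kg.
Tool frame: the origin (TCP) lies at the very end of the fingers, on their centre line; the grasp point (between the pads) lies 19 mm behind it; z points along the fingers, y is the line along which they close (so a half turn about z gives the same grasp; the last joint's range is limited). The gripper opens to 85 mm and grips with 20 to 120 N. Pads are 22 mm wide; open, the fingers measure 114 mm over their backs; the gripper's body (76 mm by 85 mm) begins 54 mm behind the grasp point. The pads swing forward as they close: fully open they stand 13 mm farther back than shut.
Start: joints at [-1.456, 0.326, -0.193, 1.052, 0, 1.437], TCP at [0.135, -0.533, 0.231] pointing down, gripper open.
Joint ranges: [-2.65, 2.65], [-0.97, 1.79], [-1.3, 1.35], [-1.93, 2.1], [-1.47, 1.37], [-3.14, 3.14]. Speed limits (rad/s): [2.57, 2.57, 3.14, 3.14, 3.14, 3.14].

## Interface

Orientations are given as a unit quaternion [w, x, y, z].
In Python, from rig import state, get_image, finish_job, recognise gives the robot as it stands.
- The arm moves only by the tool play_rows, never from a script. Its argument "plan" is text: rows parted by semicolons, each of 6 numbers parted by spaces: the shift along the world's x, y, z scaled (see below), then the turn, a rotation vector about the world's x, y, z scaled (see below). A call has 1 to 20 rows; each row is the pose to reach, as a shift and turn from the pose commanded when the call began; what a row does not reach only later rows make up. The controller multiplies each number of a shift by 800 mm and each number of a turn by 90 degrees. A row lasts 1/8 s, in which the tool goes at most 62.5 mm and 10.7 degrees, less where a joint would pass 70% of its speed; a pose out of reach is approached as far as the arm can. A call with a number of a shift or a turn outside -1 to 1 is refused whole. A call with a gripper value outside its range is refused whole. "grip" is the opening, from -1 (shut) to 1 (fully open), set as the call begins (left out, the last holds). The fingers move at their own pace and stop on an object; the grip force is fixed at half the most. Time passes only in rows, so rows that repeat a pose let the fingers close. It gives the time, the measured TCP pose, the force, the opening and the grip force at its end, in the units of the state.
- state(): the state, without advancing time (a new reading comes with each control period).
- get_image(name): name is "scene" or "top"; returns a dict with "frame" (384x512x3 uint8, blue, green, red), "K" (3x3 intrinsics, pixels), "rvec" (rotation vector, rad) and "tvec" (3), from world to camera coordinates, as OpenCV has them. Camera axes: x right, y down, z forward; pixel columns grow to the right and rows downward; lengths in m; the calibration is good to about 2 mm. A picture is of the moment at which its call begins. There is no depth.
- finish_job(): hands the job in; it is judged then, once.
Trained networks look in the newest picture that a camera, given by its name, has taken for a name from the list of things; names that differ only in an ending like _2 or _b are one class to them, and where a whole thing is asked for, a point or a joint stands for the part that bears it (a point fixed in the world has none). Each returns a list of dicts, best first, with "score" (0 to 1); they miss things now and then, are a little off and sometimes report something else, mostly with a low value. They report only what shows in the picture. A call takes as long as a camera call.
- recognise(camera, name): "rect" ([left, top, right, bottom] in pixels, round what is visible of it).
The state is a dict: "clock": time; "joints": joint angles; "joint_vel": joint speeds; "effort": joint torques, N m; "position": TCP position; "ee_rot": TCP orientation; "force": force on the tool from outside, world axes, zero at the start; "wrist_torque": the same for the moment, N m; "opening": finger opening in m; "finger_force": force on a finger pad.
Only numpy, scipy, OpenCV 4.12 (cv2) and the standard library are available. Lean on these libraries where they do the work, as an engineer would, in place of code of your own. Each camera call takes 0.05 s, during which the arm holds its last target. There are 200 camera calls.

## Task

Clear the empty, lidless jars out of the spice carriage and stand them upright in the grey washing-up tub, and stand every closed jar from the counter upright in a cell of the carriage, so that the carriage holds all the closed jars and no empties. Then push the loaded carriage fully home until its spring catch snaps in, and last lower the clear cover gently until it lies flat on the housing. Leave the oil bottle, the white storage jar and the bowl alone.

Things in the scene. Friction and masses are not known exactly. Their poses are not given: they have to be found in the camera images.
- jar1: closed jar: amber glass cylinder 56 mm in diameter with a flat steel lid of the same diameter, 72 mm high overall, about 0.2 kg; origin at the centre of its underside, z up along its axis; starts standing on the counter; may be absent
- jar2: closed jar: amber glass cylinder 56 mm in diameter with a flat steel lid of the same diameter, 72 mm high overall, about 0.2 kg; origin at the centre of its underside, z up along its axis; starts standing on the counter; may be absent
- jar3: closed jar: amber glass cylinder 56 mm in diameter with a flat steel lid of the same diameter, 72 mm high overall, about 0.2 kg; origin at the centre of its underside, z up along its axis; starts standing on the counter; may be absent
- jar4: closed jar: amber glass cylinder 56 mm in diameter with a flat steel lid of the same diameter, 72 mm high overall, about 0.2 kg; origin at the centre of its underside, z up along its axis; starts in a cell of the carriage
- empty1: empty jar: the same amber glass cylinder, 56 mm in diameter, but open at the top, without lid, 62 mm high, wall 3 mm, about 0.12 kg; starts in a cell of the carriage; origin at the centre of its underside, z up along its axis; may be absent
- empty2: empty jar: the same amber glass cylinder, 56 mm in diameter, but open at the top, without lid, 62 mm high, wall 3 mm, about 0.12 kg; starts in a cell of the carriage; origin at the centre of its underside, z up along its axis; may be absent
- empty3: empty jar: the same amber glass cylinder, 56 mm in diameter, but open at the top, without lid, 62 mm high, wall 3 mm, about 0.12 kg; starts in a cell of the carriage; origin at the centre of its underside, z up along its axis; may be absent
- unit: fixed oak spice unit, base 210 mm (x) by 365 mm (y), origin on the counter at the middle of its base. Along its own +y runs the slide of a carriage that starts drawn out at the -y end; at the +y end stands a housing (y from 5 to 180 mm, walls 8 mm thick, 110 mm high, open towards -y and above) with a clear hinged cover; its yaw varies a little
- tray (a joint): travel of the carriage along the unit's +y: 0 drawn out, 0.158 fully home against its stop. From about 0.143 a sprung plunger rides up a brass ridge (some 6 to 8 N to push over); past 0.1515 it snaps behind it and holds the carriage home
- tray_mid (a point): middle of the carriage at the height of its cells' floors (20 mm above the counter); moves with the carriage, axes as the unit's. The carriage is 180 mm square, its cell walls are 12 mm thick and rise 28 mm above the cell floors, and it has a front board (10 mm thick, top 51 mm above the counter) at its -y end
- cell1 (a point): floor centre of the carriage's -x -y cell: open above, 72 mm square, 28 mm deep; the four cells are 84 mm apart; any jar fits any cell
- cell2 (a point): floor centre of the carriage's +x -y cell: open above, 72 mm square, 28 mm deep; the four cells are 84 mm apart; any jar fits any cell
- cell3 (a point): floor centre of the carriage's -x +y cell: open above, 72 mm square, 28 mm deep; the four cells are 84 mm apart; any jar fits any cell
- cell4 (a point): floor centre of the carriage's +x +y cell: open above, 72 mm square, 28 mm deep; the four cells are 84 mm apart; any jar fits any cell
- tray_handle (a point): middle of the carriage's brass bar handle: a round bar 11 mm thick and 100 mm long along the unit's x, its centre 44 mm above the counter, 35 mm out from the front board on the -y side
- cover (a joint): angle of the clear cover: 0 flat on the housing's walls (its stop), 1.57 upright; a stiff hinge holds it at any angle; about 2 to 5 N at the free edge move it; it starts raised
- cover_hinge (a point): on the cover's hinge line, at the middle, at the top of the housing's +y end wall (110 mm above the counter); the hinge line runs along the unit's x; axes turn with the cover: -y from the hinge to the free edge, +z out of its outer face. The cover is 210 mm wide, 182 mm from hinge to free edge and 8 mm thick (z 0 to 8 mm)
- cover_tab (a point): middle of the brass tab at the cover's free edge, 194 mm from the hinge: 60 mm wide (x), 10 mm thick, projecting 25 mm beyond the edge in the cover's plane
- tub: fixed grey washing-up tub on the counter, open above: 125 mm (x) by 220 mm (y) outside, 30 mm high, walls and floor 4 mm; origin under its centre, on the counter; yaw varies
- oil: bystander: green oil bottle, 64 mm in diameter, 210 mm high, origin under its centre
- pasta: bystander: white storage jar, 90 mm in diameter, 150 mm high, origin under its centre
- bowl: bystander: white bowl, 140 mm in diameter, 60 mm high, origin under its centre

How it is judged:
On the way, in this order (a step that is already met when the one before it is completed fails the run):
1. every closed jar stands in a cell of the carriage and every empty jar stands in the tub (x of jar1 in the frame of tray_mid between -0.065 and 0.065 m and y of jar1 in the frame of tray_mid between -0.065 and 0.065 m and z of jar1 in the frame of tray_mid between -0.006 and 0.012 m and angle between each of jar1, jar2, jar3, jar4, empty1, empty2, empty3's own z axis and vertical below 0.3 rad and linear speed of each of jar1, jar2, jar3, jar4, empty1, empty2, empty3 below 0.03 m/s and x of jar2 in the frame of tray_mid between -0.065 and 0.065 m and y of jar2 in the frame of tray_mid between -0.065 and 0.065 m and z of jar2 in the frame of tray_mid between -0.006 and 0.012 m and x of jar3 in the frame of tray_mid between -0.065 and 0.065 m and y of jar3 in the frame of tray_mid between -0.065 and 0.065 m and z of jar3 in the frame of tray_mid between -0.006 and 0.012 m and x of jar4 in the frame of tray_mid between -0.065 and 0.065 m and y of jar4 in the frame of tray_mid between -0.065 and 0.065 m and z of jar4 in the frame of tray_mid between -0.006 and 0.012 m and x of empty1 in the frame of tub between -0.05 and 0.05 m and y of empty1 in the frame of tub between -0.1 and 0.1 m and z of empty1 in the frame of tub between -0.006 and 0.016 m and x of empty2 in the frame of tub between -0.05 and 0.05 m and y of empty2 in the frame of tub between -0.1 and 0.1 m and z of empty2 in the frame of tub between -0.006 and 0.016 m and x of empty3 in the frame of tub between -0.05 and 0.05 m and y of empty3 in the frame of tub between -0.1 and 0.1 m and z of empty3 in the frame of tub between -0.006 and 0.016 m), for 0.2 s.
2. the loaded carriage is home, past its spring detent (value of joint tray above 0.1555 m), for 0.3 s.
3. the cover lies on its stop (value of joint cover below 0.04 rad), for 0.2 s.
At the end, for the whole second after the job is handed in: every closed jar upright (within 0.3 rad) on a cell floor of the carriage (within 12 mm in height), every empty jar upright on the tub's floor (within 12 mm), the carriage home behind its detent (joint above 0.1555), the cover flat on the housing (below 0.04 rad) (x of jar1 in the frame of tray_mid between -0.065 and 0.065 m and y of jar1 in the frame of tray_mid between -0.065 and 0.065 m and z of jar1 in the frame of tray_mid between -0.006 and 0.012 m and angle between each of jar1, jar2, jar3, jar4, empty1, empty2, empty3's own z axis and vertical below 0.3 rad and x of jar2 in the frame of tray_mid between -0.065 and 0.065 m and y of jar2 in the frame of tray_mid between -0.065 and 0.065 m and z of jar2 in the frame of tray_mid between -0.006 and 0.012 m and x of jar3 in the frame of tray_mid between -0.065 and 0.065 m and y of jar3 in the frame of tray_mid between -0.065 and 0.065 m and z of jar3 in the frame of tray_mid between -0.006 and 0.012 m and x of jar4 in the frame of tray_mid between -0.065 and 0.065 m and y of jar4 in the frame of tray_mid between -0.065 and 0.065 m and z of jar4 in the frame of tray_mid between -0.006 and 0.012 m and x of empty1 in the frame of tub between -0.05 and 0.05 m and y of empty1 in the frame of tub between -0.1 and 0.1 m and z of empty1 in the frame of tub between -0.006 and 0.016 m and x of empty2 in the frame of tub between -0.05 and 0.05 m and y of empty2 in the frame of tub between -0.1 and 0.1 m and z of empty2 in the frame of tub between -0.006 and 0.016 m and x of empty3 in the frame of tub between -0.05 and 0.05 m and y of empty3 in the frame of tub between -0.1 and 0.1 m and z of empty3 in the frame of tub between -0.006 and 0.016 m and value of joint tray above 0.1555 m and value of joint cover below 0.04 rad); the robot touches nothing.
It fails at once if a bystander (oil bottle, storage jar, bowl) is moved more than 3 cm (distance of any of oil, pasta, bowl from where it was at the start of the episode above 0.03 m).
It fails at once if the cover is slammed: faster than 2 rad/s within 0.3 rad of its stop (value of joint cover below 0.3 rad and velocity of joint cover below -2 rad/s).
Of empty1, empty2, empty3 only 2 to 3 are there at a start; the rules pass over those that are not, and their reading is None.
Of jar1, jar2, jar3 only 2 to 3 are there at a start; the rules pass over those that are not, and their reading is None.
At some moment in a run one of jar1, jar2, jar3 may be knocked a few centimetres aside while the robot is not near it.
It also fails if it takes over 200 s, if anything falls off the work surface, if the arm or the gripper's body presses on something with over 40 N, if the wrist force passes 120 N, or if a joint passes its speed limit or range.

## Working session

There is one attempt and no reset: what is moved stays moved. The work goes in short steps, Python scripts to look and compute and a tool call to move; the robot and the scene stay as the last step left them, time stands still between calls to the robot, and variables do not carry over. Pictures are saved under pics/ and viewed, at most 14 in all, crops included, and the job is handed in when it is done.

Besides the shell and the picture viewer there is one more tool, called as name(argument=value, ...) on one line, values as JSON. play_rows: Moves the arm, as the interface text tells. Its arguments: {"type":"object","properties":{"plan":{"type":"string"},"grip":{"type":"number"}},"required":["plan"]}

```bash
mkdir -p pics; ls; cat > h.py <<'E'
import numpy as np, cv2
from rig import state,get_image,finish_job,recognise
def cam(n):
    d=get_image(n); R=cv2.Rodrigues(np.array(d['rvec'],float))[0]
    return d['frame'],np.array(d['K'],float),R,np.array(d['tvec'],float).ravel()
def ray(c,u,v,z):
    _,K,R,t=c; o=-R.T@t; d=R.T@np.linalg.inv(K)@np.array([u,v,1.]); return o+d*(z-o[2])/d[2]
def proj(c,P):
    _,K,R,t=c; p=(R@np.asarray(P,float).reshape(-1,3).T+t[:,None]); q=K@p; return (q[:2]/q[2]).T
E
python3 - <<'E'
from h import *
for n in ['scene','top']:
    c=cam(n); cv2.imwrite(f'pics/{n}0.png',cv2.resize(c[0],(800,600))); print(n,-c[2].T@c[3],c[1][0,0],c[1][:2,2],c[2][2])
    for k in ['jar1','empty1','unit','tray_mid','tray_handle','cover_tab','tub','oil','pasta','bowl']:
        print(k,[(round(r['score'],2),[round(x) for x in r['rect']]) for r in recognise(n,k)][:6])
print(state())
E
```

```text
pics
scene [1.43632298 0.20510841 1.00934238] 435.5718640722457 [250.637895   195.20373238] [-0.65513571 -0.19922781 -0.72876984]
jar1 [(0.89, [169, 135, 188, 160]), (0.8, [196, 143, 215, 170]), (0.66, [282, 189, 305, 216])]
empty1 [(0.89, [315, 195, 333, 220]), (0.84, [293, 172, 308, 192]), (0.81, [316, 176, 334, 198])]
unit [(0.83, [265, 124, 411, 248]), (0.58, [263, 174, 346, 232]), (0.21, [193, 142, 216, 168])]
tray_mid [(0.98, [264, 172, 342, 230])]
tray_handle [(0.76, [262, 171, 344, 232])]
cover_tab [(0.92, [401, 125, 410, 226])]
tub [(0.78, [155, 175, 231, 225])]
oil [(0.82, [230, 208, 254, 272])]
pasta [(0.86, [108, 140, 144, 191])]
bowl [(0.76, [292, 238, 340, 285])]
top [ 0.44757667 -0.06105984  1.18618927] 351.6357354848549 [257.05133447 189.88712306] [ 0.12922523 -0.00248453 -0.99161216]
jar1 [(0.84, [206, 180, 226, 204]), (0.6, [99, 161, 248, 250]), (0.57, [307, 234, 328, 254]), (0.53, [341, 239, 364, 257])]
empty1 [(0.84, [206, 210, 224, 227]), (0.73, [176, 184, 199, 204]), (0.6, [178, 210, 200, 228]), (0.25, [309, 232, 328, 253])]
unit [(0.76, [96, 163, 248, 246])]
tr
[... 373 characters left out ...]
': array([-1.45621744e+00,  3.26195216e-01, -1.92604412e-01,  1.05200866e+00,
        9.95931271e-06,  1.43658905e+00]), 'joint_vel': array([-1.31965477e-03, -1.41945436e-04, -9.48812642e-05,  3.64177269e-05,
       -9.18908559e-04,  9.30154101e-04]), 'effort': array([-2.23261964e-06, -4.43337929e+01,  2.62760907e+01,  1.10705623e-03,
       -9.59903355e-05,  2.48181102e-06]), 'position': array([ 0.13543674, -0.53307561,  0.23128177]), 'ee_rot': array([-5.93042051e-06,  9.92273152e-01,  1.24072527e-01,  5.03810033e-06]), 'force': array([-0.58420256, -0.27227167,  0.2691145 ]), 'wrist_torque': array([ 0.02632914,  0.0527732 , -0.05737345]), 'finger_force': 0.0, 'opening': 0.08536290921661445}
```

View pics/top0.png

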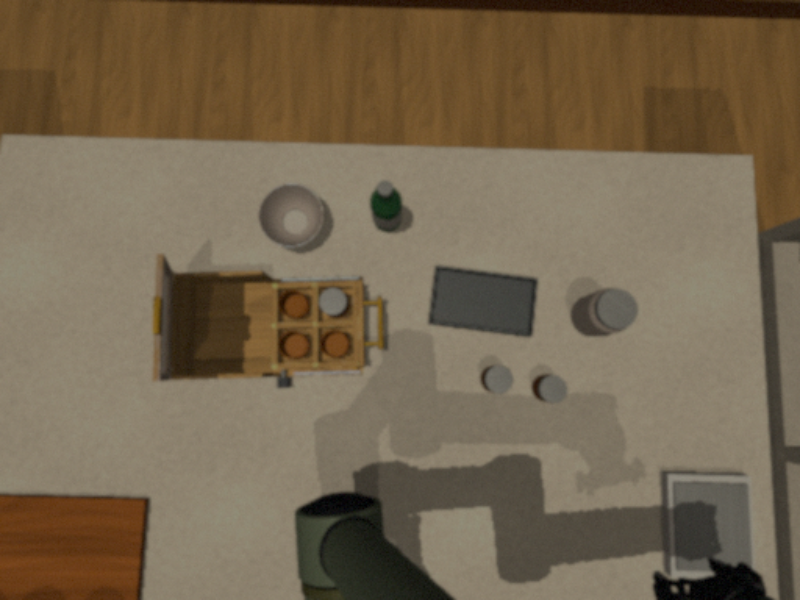

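View pics/scene0.png

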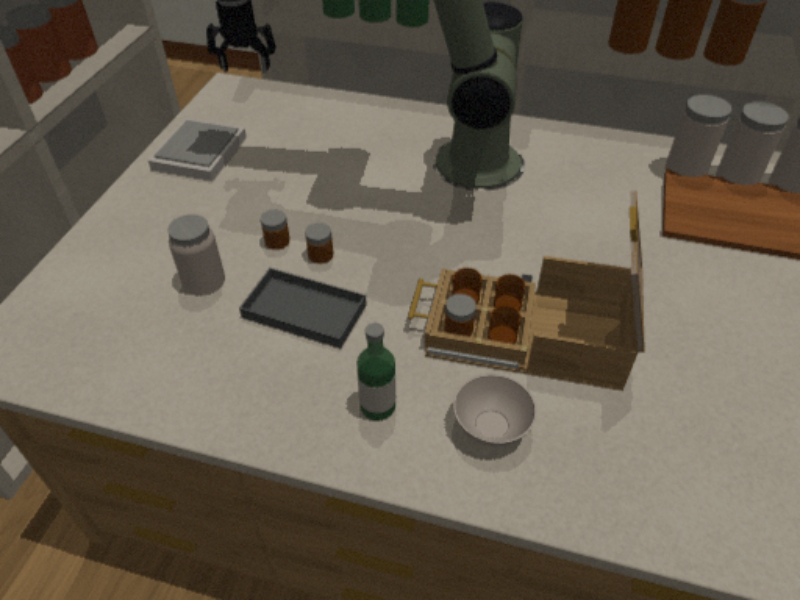

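The pictures show three orange open empties and one lidded jar in the carriage (top view, about 335,300), with two lidded jars on the counter at (497,378) and (551,388). The tub is at (483,300), the unit's slide runs to the left (+y), and the cover is raised at x≈160.

```bash
cat > fit.py <<'E'
from h import *
from scipy.optimize import least_squares
def cyl(x,y,z,r,h):
    a=np.linspace(0,2*np.pi,40); 
    return np.vstack([np.c_[x+r*np.cos(a),y+r*np.sin(a),np.full(40,zz)] for zz in (z,z+h)])
def rectfit(obs,r,h,z):
    # obs list of (cam,rect)
    def f(p):
        e=[]
        for c,b in obs:
            q=proj(c,cyl(p[0],p[1],z,r,h)); e+=list(np.r_[q.min(0),q.max(0)]-b)
        return e
    c,b=obs[0]; s=least_squares(f,ray(c,(b[0]+b[2])/2,(b[1]+b[3])/2,z+h/2)[:2],loss='soft_l1'); return s.x,np.abs(s.fun).mean()
def jars(name,r=.028,h=.072,zs=(0,.02),smin=.3,cams=None):
    C=cams or {n:cam(n) for n in('scene','top')}
    D={n:[np.array(d['rect'],float) for d in recognise(n,name) if d['score']>smin] for n in C}
    out=[]
    for b in D['top']:
        best=min(((*rectfit([(C['top'],b),(C['scene'],s)],r,h,z),z) for s in D['scene'] for z in zs),key=lambda t:t[1],default=None)
        if best and best[1]<4: out.append((best[0].round(4),round(best[1],2),best[2]))
    return out
E
python3 - <<'E'
from fit import *
C={n:cam(n) for n in('scene','top')}
print('closed',jars('jar1',cams=C)); print('empty',jars('empty1',h=.062,cams=C))
for k,r,h in(('oil',.032,.21),('pasta',.045,.15),('bowl',.07,.06)): print(k,jars(k,r,h,(0,),cams=C))
# tub
f=C['top'][0]; m=np.zeros(f.shape[:2],np.uint8); sub=f[155:230,262:358]; 
m[155:230,262:358]=(sub.max(2)<75)*255
m=cv2.morphologyEx(m,cv2.MORPH_OPEN,np.ones((5,5)))
n,l,s,_=cv2.connectedComponentsWithStats(m); i=1+np.argmax(s[1:,4]); print(s[i])
ctr=cv2.findContours((l==i).astype(np.uint8),0,2)[0][0]; bx=cv2.boxPoints(cv2.minAreaRect(ctr)); 
P=np.array([ray(C['top'],*p,.02)[:2] for p in bx]); print('tub',P.round(3),P.mean(0),[np.linalg.norm(P[j]-P[j-1]).round(3) for j in range(4)])
a=cv2.resize(C['top'][0][155:255,90:255],None,fx=4.8,fy=4.8,interpolation=cv2.INTER_CUBIC); cv2.imwrite('pics/tz.png',cv2.convertScaleAbs(a,alpha=1.6))
E
```

```text
closed [(array([0.574 , 0.0707]), np.float64(1.53), 0.02), (array([ 0.4275, -0.2645]), np.float64(1.39), 0)]
empty [(array([0.4938, 0.1541]), np.float64(1.6), 0.02), (array([0.4943, 0.0674]), np.float64(2.22), 0.02)]
oil [(array([ 0.7742, -0.0271]), np.float64(2.68), 0)]
pasta [(array([ 0.5729, -0.4745]), np.float64(1.92), 0)]
bowl [(array([0.7525, 0.1741]), np.float64(2.55), 0)]
[ 277  171   66   44 2008]
tub [[ 0.546 -0.122]
 [ 0.669 -0.135]
 [ 0.646 -0.354]
 [ 0.523 -0.338]] [ 0.59604635 -0.23741505] [np.float64(0.217), np.float64(0.124), np.float64(0.22), np.float64(0.124)]
```

View pics/tz.png

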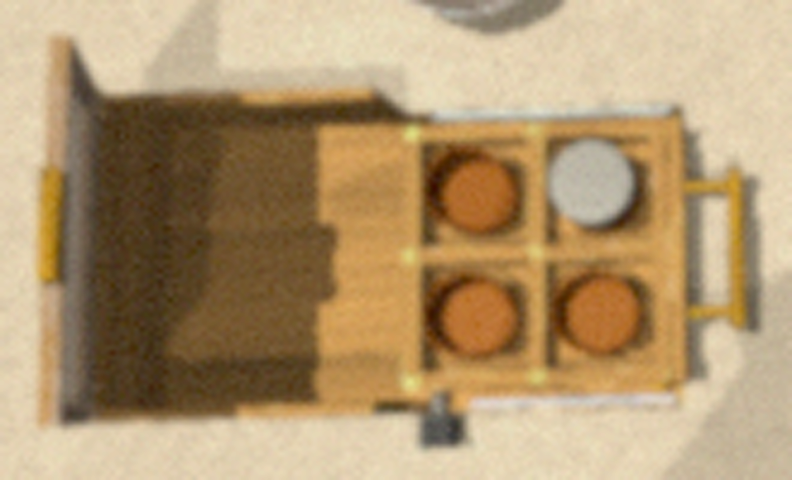

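The crop shows the lattice wall nodes (411,133), (408,256), (411,383), (538,133), (536,256), (538,375), and the handle bar at (736,172)–(740,325). The tab is at (50,225). Next I fit the poses.

```bash
python3 - <<'E'
from fit import *
C={n:cam(n) for n in('scene','top')}; c=C['top']
px=np.array([(411,133),(408,256),(411,383),(538,133),(536,256),(538,375),(736,172),(740,325),(682,110),(682,402)],float)/4.8+[90,155]
L=np.array([(.084,.084,.048),(0,.084,.048),(-.084,.084,.048),(.084,0,.048),(0,0,.048),(-.084,0,.048),(.05,-.1315,.044),(-.05,-.1315,.044),(.09,-.096,.051),(-.09,-.096,.051)])
def W(p,L=L): 
    s,k=np.sin(p[2]),np.cos(p[2]); return np.c_[p[0]+k*L[:,0]-s*L[:,1],p[1]+s*L[:,0]+k*L[:,1],L[:,2]]
s=least_squares(lambda p:(proj(c,W(p))-px).ravel(),[.53,.1,0],loss='soft_l1'); print('tray_mid',s.x,s.fun.reshape(-1,2).round(1).tolist())
cells=np.array([(-.042,-.042,.02),(.042,-.042,.02),(-.042,.042,.02),(.042,.042,.02)]); print(W(s.x,cells).round(4))
# empties: interior floor / rim blobs by rect, individually per camera
for n,k,h in(('top','empty1',.062),('scene','empty1',.062),('top','jar1',.072),('scene','jar1',.072)):
    for d in recognise(n,k):
        b=np.array(d['rect'],float)
        if b[2]-b[0]<40:
            print(n,k,round(d['score'],2),b.round(1).tolist(),[rectfit([(C[n],b)],.028,h,z)[0].round(3).tolist() for z in(0,.02)],round(rectfit([(C[n],b)],.028,h,0)[1],2))
# cover angle
def cov(p,th,y): # hinge at unit y
    loc=np.array([(0,y-.194*np.cos(th),.11+.194*np.sin(th))]); return W(p,loc)
for th in (1.3,1.57,1.8): 
    for n in C: print(th,n,proj(C[n],cov(s.x,th,.256)).round(0))
o=cv2.convertScaleAbs(C['scene'][0],alpha=1.5); crop=cv2.resize(o[115:255,250:430],None,fx=4.2,fy=4.2,interpolation=cv2.INTER_CUBIC)
for P in np.vstack([W(s.x),W(s.x,cells+[0,0,.062])]):
    u=(proj(C['scene'],P)[0]-[250,115])*4.2; cv2.circle(crop,tuple(int(x) for x in u),3,(255,0,0),-1)
cv2.imwrite('pics/sz.png',crop)
E
```

```text
tray_mid [0.53251602 0.11255106 0.04879683] [[0.7, 0.1], [1.1, 0.1], [0.3, -0.2], [-0.1, -0.5], [0.4, -0.5], [0.1, 0.8], [-0.9, 1.0], [-1.2, -0.3], [-0.8, 1.7], [-0.0, -3.6]]
[[0.4926 0.0686 0.02  ]
 [0.5765 0.0726 0.02  ]
 [0.4885 0.1525 0.02  ]
 [0.5724 0.1565 0.02  ]]
top empty1 0.82 [175.2, 184.7, 196.0, 201.7] [[0.58, 0.171], [0.578, 0.167]] 0.56
top empty1 0.61 [206.6, 209.9, 224.9, 228.4] [[0.497, 0.068], [0.496, 0.066]] 0.34
top empty1 0.56 [176.5, 208.7, 197.5, 225.4] [[0.502, 0.162], [0.501, 0.158]] 0.42
scene empty1 0.85 [285.8, 172.0, 309.8, 192.4] [[0.462, 0.066], [0.481, 0.068]] 2.72
scene empty1 0.83 [311.6, 195.8, 336.0, 220.4] [[0.549, 0.163], [0.567, 0.164]] 1.6
scene empty1 0.67 [315.1, 177.3, 334.8, 199.3] [[0.464, 0.152], [0.483, 0.153]] 1.32
top jar1 0.72 [206.5, 182.5, 224.0, 204.6] [[0.581, 0.072], [0.579, 0.07]] 1.14
top jar1 0.71 [343.6, 239.2, 362.4, 258.6] [[0.414, -0.376], [0.415, -0.371]] 1.41
top jar1 0.52 [309.0, 232.0, 329.1, 251.9] [[0.433, -0.268], [0.434, -0.264]] 0.76
scene jar1 0.89 [282.6, 188.7, 305.2, 213.5] [[0.549, 0.071], [0.567, 0.074]] 1.88
scene jar1 0.72 [168.1, 135.8, 186.1, 157.9] [[0.408, -0.368], [0.428, -0.357]] 1.44
scene jar1 0.71 [193.7, 143.1, 214.4, 170.0] [[0.433, -0.26], [0.454, -0.251]] 0.61
1.3 scene [[398. 143.]]
1.3 top [[107. 202.]]
1.57 scene [[420. 144.]]
1.57 top [[ 85. 202.]]
1.8 scene [[438. 148.]]
1.8 top [[ 68. 203.]]
```

View pics/sz.png

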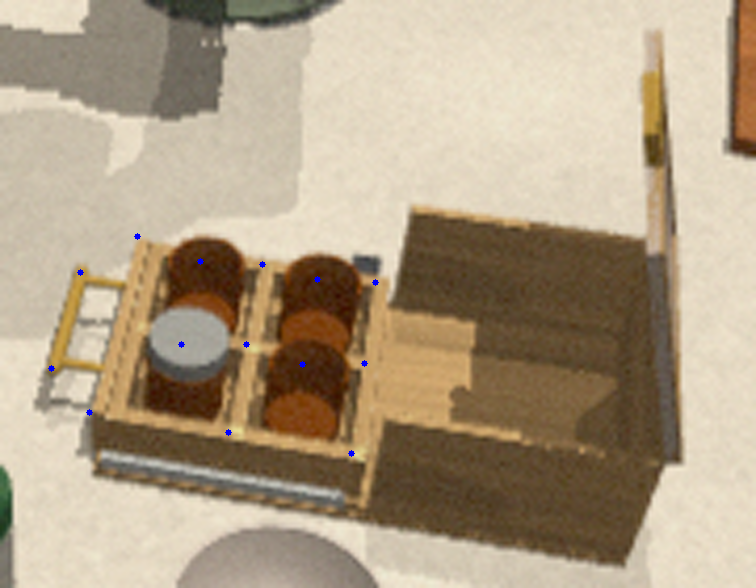

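play_rows(plan="0.549 0.87 -0.04 0 0 1;0.549 0.87 -0.04 0 0 1;0.549 0.87 -0.04 0 0 1;0.549 0.87 -0.04 0 0 1;0.549 0.87 -0.04 0 0 1;0.549 0.87 -0.04 0 0 1;0.549 0.87 -0.04 0 0 1;0.549 0.87 -0.04 0 0 1;0.549 0.87 -0.04 0 0 1;0.549 0.87 -0.04 0 0 1;0.549 0.87 -0.04 0 0 1;0.549 0.87 -0.04 0 0 1;0.549 0.87 -0.04 0 0 1;0.549 0.87 -0.04 0 0 1;0.549 0.87 -0.04 0 0 1;0.549 0.87 -0.04 0 0 1", grip=0.76)

```text
clock: 4.0
position: [0.5739, 0.1617, 0.1993]
ee_rot: [-0.0, 0.614, 0.789, -0.0]
force: [0.8, 0.3, 0.7]
opening: 0.0752
finger_force: 0.0
```

play_rows(plan="0 0 0 0 0 0.34;0 0 0 0 0 0.34;0 0 -0.08 0 0 0.34;0 0 -0.13 0 0 0.34;0 0 -0.16 0 0 0.34;0 0 -0.188 0 0 0.34;0 0 -0.188 0 0 0.34;0 0 -0.188 0 0 0.34")

```text
clock: 5.0
position: [0.5752, 0.1621, 0.0501]
ee_rot: [0.001, 0.384, 0.923, 0.0]
force: [-0.4, 0.4, 1.1]
opening: 0.075
finger_force: 0.0
```

```bash
python3 - <<'E'
from h import *
c=cam('scene'); d=cam('top')
a=cv2.resize(cv2.convertScaleAbs(c[0],alpha=1.5)[110:250,240:420],(540,420),interpolation=cv2.INTER_CUBIC)
b=cv2.resize(cv2.convertScaleAbs(d[0],alpha=1.5)[160:250,155:255],(255,230),interpolation=cv2.INTER_CUBIC)
o=np.zeros((420,800,3),np.uint8); o[:,:540]=a; o[:230,545:]=b; cv2.imwrite('pics/g1.png',o)
print(state()['position'],state()['force'])
E
```

```text
[0.57562608 0.16260937 0.05039627] [-0.04152104 -0.21627428 -0.06186916]
```

View pics/g1.png

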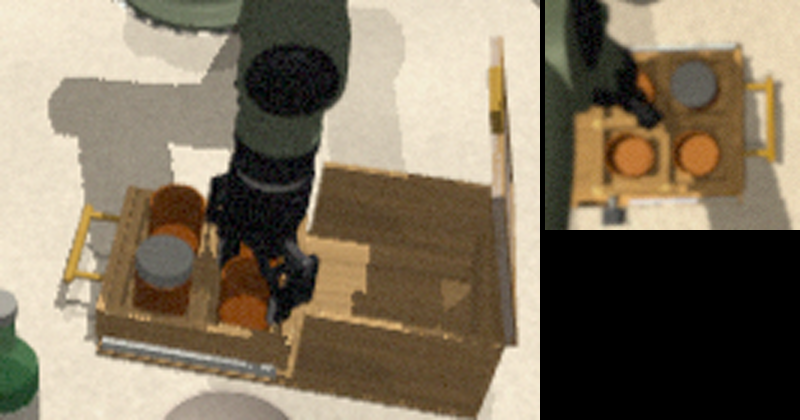

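The fingers straddle the far empty (around 250,270) with no contact. I'll close on it.

play_rows(plan="0 0 0 0 0 0;0 0 0 0 0 0;0 0 0 0 0 0;0 0 0 0 0 0;0 0 0 0 0 0", grip=-1)

```text
clock: 5.72
position: [0.5753, 0.1629, 0.0503]
ee_rot: [0.001, 0.384, 0.923, 0.0]
force: [-0.9, -0.3, 6.2]
opening: 0.0541
finger_force: 62.7
```

play_rows(plan="0 0 0.06 0 0 0;0 0 0.12 0 0 0;0 0 0.14 0 0 0;0.018 -0.08 0.14 0 0 0;0.018 -0.15 0.14 0 0 0;0.018 -0.22 0.14 0 0 0;0.018 -0.29 0.14 0 0 0;0.018 -0.36 0.14 0 0 0;0.018 -0.43 0.14 0 0 0;0.018 -0.5 0.14 0 0 0;0.018 -0.56 0.14 0 0 0;0.018 -0.585 0.14 0 0 0;0.018 -0.585 0.08 0 0 0;0.018 -0.585 0.03 0 0 0;0.018 -0.585 0.0 0 0 0;0.018 -0.585 -0.012 0 0 0;0.018 -0.585 -0.018 0 0 0;0.018 -0.585 -0.018 0 0 0")

```text
clock: 7.98
position: [0.5897, -0.3052, 0.0354]
ee_rot: [0.001, 0.384, 0.923, -0.0]
force: [0.2, -0.3, -1.7]
opening: 0.054
finger_force: 64.1
```

```bash
python3 - <<'E'
from h import *
c=cam('scene'); 
a=cv2.resize(cv2.convertScaleAbs(c[0],alpha=1.5)[110:240,100:350],(750,390),interpolation=cv2.INTER_CUBIC)
cv2.imwrite('pics/g2.png',a); s=state(); print(s['position'],s['force'],s['opening'])
E
```

```text
[ 0.58992885 -0.30538663  0.03562421] [ 0.19247276  0.76971873 -1.45525429] 0.05387571135287422
```

View pics/g2.png

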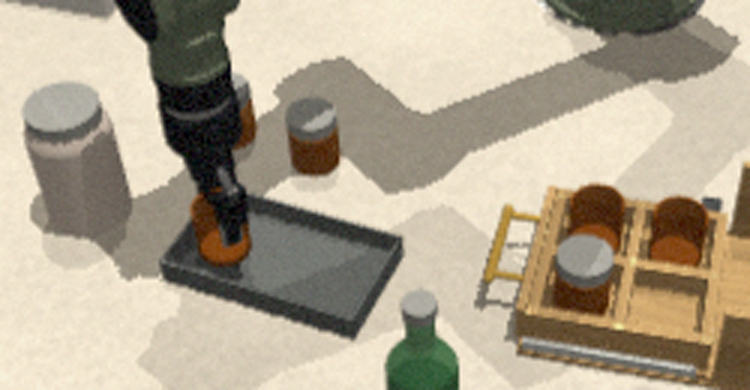

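The empty stands inside the tub's far end (220,230). I release it and go for the next.

play_rows(plan="0 0 0 0 0 0;0 0 0 0 0 0;0 0 0 0 0 0;0 0 0.06 0 0 0;0 0 0.12 0 0 0;-0.02 0.07 0.15 0 0 0;-0.04 0.14 0.15 0 0 0;-0.06 0.21 0.15 0 0 0;-0.08 0.28 0.15 0 0 0;-0.09 0.35 0.15 0 0 0;-0.1 0.42 0.15 0 0 0;-0.11 0.49 0.15 0 0 0;-0.124 0.55 0.15 0 0 0;-0.124 0.576 0.15 0 0 0;-0.124 0.576 0.1 0 0 0;-0.124 0.576 0.06 0 0 0;-0.124 0.576 0.03 0 0 0;-0.124 0.576 0.016 0 0 0;-0.124 0.576 0.016 0 0 0", grip=0.7)

```text
clock: 10.4
position: [0.4896, 0.1556, 0.047]
ee_rot: [-0.0, 0.384, 0.923, -0.0]
force: [0.2, 0.6, 0.0]
opening: 0.0723
finger_force: 0.0
```

play_rows(plan="0 0 0 0 0 0;0 0 0 0 0 0;0 0 0 0 0 0;0 0 0 0 0 0;0 0 0 0 0 0", grip=-1)

```text
clock: 11.02
position: [0.4908, 0.1558, 0.0487]
ee_rot: [0.001, 0.384, 0.923, 0.001]
force: [-1.2, 0.0, 6.9]
opening: 0.0542
finger_force: 63.7
```

play_rows(plan="0 0 0.06 0 0 0;0 0 0.12 0 0 0;0.01 -0.04 0.14 0 0 0;0.03 -0.11 0.14 0 0 0;0.05 -0.18 0.14 0 0 0;0.07 -0.25 0.14 0 0 0;0.09 -0.32 0.14 0 0 0;0.11 -0.39 0.14 0 0 0;0.132 -0.46 0.14 0 0 0;0.132 -0.491 0.14 0 0 0;0.132 -0.491 0.14 0 0 0;0.132 -0.491 0.08 0 0 0;0.132 -0.491 0.03 0 0 0;0.132 -0.491 0.0 0 0 0;0.132 -0.491 -0.012 0 0 0;0.132 -0.491 -0.018 0 0 0;0.132 -0.491 -0.018 0 0 0")

```text
clock: 13.15
position: [0.596, -0.2369, 0.0338]
ee_rot: [0.001, 0.384, 0.923, -0.0]
force: [-0.2, 0.0, -1.8]
opening: 0.0546
finger_force: 64.0
```

play_rows(plan="0 0 0 0 0 0;0 0 0 0 0 0;0 0 0 0 0 0;0 0 0.06 0 0 0;0 0 0.12 0 0 0;-0.02 0.05 0.15 0 0 0;-0.04 0.12 0.15 0 0 0;-0.07 0.19 0.15 0 0 0;-0.1 0.26 0.15 0 0 0;-0.131 0.33 0.15 0 0 0;-0.131 0.38 0.15 0 0 0;-0.131 0.38 0.15 0 0 0;-0.131 0.38 0.1 0 0 0;-0.131 0.38 0.06 0 0 0;-0.131 0.38 0.03 0 0 0;-0.131 0.38 0.017 0 0 0;-0.131 0.38 0.017 0 0 0", grip=0.65)

```text
clock: 15.28
position: [0.4905, 0.0662, 0.0462]
ee_rot: [-0.0, 0.384, 0.923, -0.0]
force: [-0.2, -0.1, 0.0]
opening: 0.0706
finger_force: 0.0
```

play_rows(plan="0 0 0 0 0 0;0 0 0 0 0 0;0 0 0 0 0 0;0 0 0 0 0 0;0 0 0 0 0 0", grip=-1)

```text
clock: 15.9
position: [0.4919, 0.0667, 0.0478]
ee_rot: [0.001, 0.384, 0.923, 0.0]
force: [-0.5, -1.3, 6.5]
opening: 0.0541
finger_force: 63.5
```

play_rows(plan="0 0 0.06 0 0 0;0 0 0.12 0 0 0;0.02 -0.04 0.14 0 0 0;0.05 -0.1 0.14 0 0 0;0.08 -0.16 0.14 0 0 0;0.11 -0.22 0.14 0 0 0;0.14 -0.28 0.14 0 0 0;0.14 -0.295 0.14 0 0 0;0.14 -0.295 0.14 0 0 0")

```text
clock: 17.02
position: [0.6019, -0.1694, 0.1581]
ee_rot: [-0.001, 0.384, 0.923, 0.0]
force: [-0.6, 0.3, -0.8]
opening: 0.0542
finger_force: 64.0
```

```bash
python3 - <<'E'
from h import *
c=cam('scene'); d=cam('top')
a=cv2.resize(cv2.convertScaleAbs(c[0],alpha=1.5)[110:240,100:350],(750,390),interpolation=cv2.INTER_CUBIC)
cv2.imwrite('pics/g3.png',a); s=state(); print(s['position'],s['force'],s['opening'])
E
```

```text
[ 0.60179114 -0.16777757  0.15836654] [ 0.42608766  0.97180039 -0.90437268] 0.05367469945710415
```

View pics/g3.png

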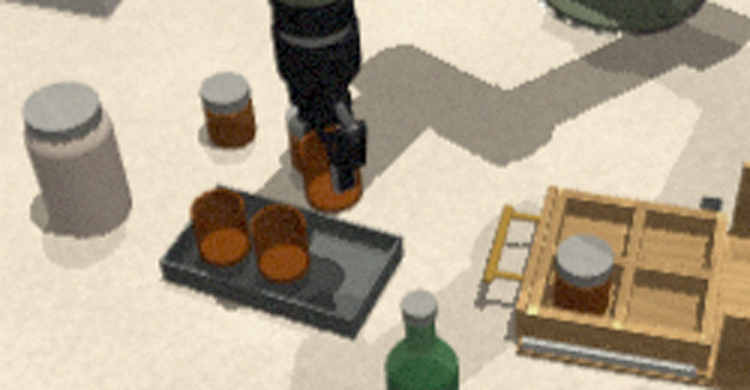

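Two empties stand in the tub (220,230 and 282,243); the third is held above its place. I lower it.

play_rows(plan="0 0.004 -0.06 0 0 0;0 0.004 -0.11 0 0 0;0 0.004 -0.14 0 0 0;0 0.004 -0.15 0 0 0;0 0.004 -0.156 0 0 0;0 0.004 -0.156 0 0 0")

```text
clock: 17.88
position: [0.6032, -0.1657, 0.0346]
ee_rot: [0.001, 0.384, 0.923, 0.0]
force: [0.4, 0.3, -1.5]
opening: 0.0538
finger_force: 63.9
```

play_rows(plan="0 0 0 0 0 0;0 0 0 0 0 0;0 0 0 0 0 0;0 0 0.06 0 0 0;0 0 0.12 0 0 0;0 0.06 0.18 0 0 0;0 0.12 0.18 0 0 0;0 0.18 0.18 0 0 0;0 0.18 0.18 0 0 0", grip=0.65)

```text
clock: 19.0
position: [0.6024, -0.0187, 0.1781]
ee_rot: [0.0, 0.382, 0.924, 0.0]
force: [0.3, -0.4, -0.6]
opening: 0.0705
finger_force: 0.0
```

```bash
cat > look.py <<'E'
from fit import *
import sys
C={n:cam(n) for n in('scene','top')}
for n in C:
    for k,h in(('jar1',.072),('empty1',.062)):
        for d in recognise(n,k):
            b=np.array(d['rect'],float)
            if b[2]-b[0]<40: print(n,k,round(d['score'],2),b.round().tolist(),[rectfit([(C[n],b)],.028,h,z)[0].round(3).tolist() for z in(0,.02)])
print(jars('jar1',cams=C)); s=state(); print(s['position'])
a=cv2.resize(cv2.convertScaleAbs(C['scene'][0],alpha=1.5)[110:240,100:350],(750,390),interpolation=cv2.INTER_CUBIC)
cv2.imwrite(sys.argv[1],a)
E
python3 look.py pics/g4.png
```

```text
scene jar1 0.74 [168.0, 134.0, 185.0, 159.0] [[0.409, -0.371], [0.43, -0.36]]
scene jar1 0.61 [282.0, 191.0, 304.0, 214.0] [[0.556, 0.069], [0.573, 0.071]]
scene empty1 0.98 [164.0, 177.0, 186.0, 199.0] [[0.591, -0.301], [0.608, -0.29]]
scene empty1 0.69 [205.0, 183.0, 226.0, 210.0] [[0.592, -0.164], [0.609, -0.157]]
scene empty1 0.46 [109.0, 141.0, 144.0, 190.0] [[0.583, -0.483], [0.599, -0.469]]
top jar1 0.71 [343.0, 240.0, 364.0, 258.0] [[0.414, -0.38], [0.415, -0.374]]
top jar1 0.71 [309.0, 232.0, 328.0, 252.0] [[0.433, -0.265], [0.433, -0.261]]
top empty1 0.73 [323.0, 185.0, 341.0, 204.0] [[0.589, -0.312], [0.586, -0.307]]
top empty1 0.57 [297.0, 182.0, 320.0, 202.0] [[0.595, -0.235], [0.593, -0.231]]
top empty1 0.52 [307.0, 233.0, 329.0, 252.0] [[0.431, -0.266], [0.431, -0.262]]
top empty1 0.49 [283.0, 179.0, 295.0, 197.0] [[0.606, -0.165], [0.603, -0.163]]
[(array([ 0.4128, -0.3756]), np.float64(1.09), 0)]
[ 0.60266107 -0.02299126  0.17752902]
```

View pics/g4.png

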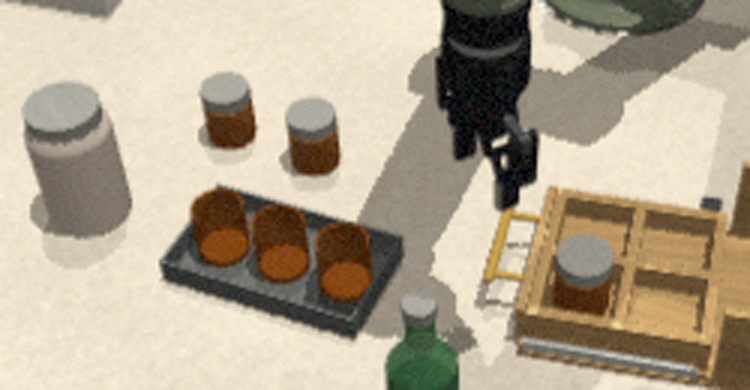

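All three empties stand in the tub (222,230; 280,245; 344,262), and the two closed jars are unmoved at (228,110) and (313,135). I grasp the nearer closed jar.

play_rows(plan="-0.05 -0.06 0 0 0 0;-0.1 -0.12 0 0 0 0;-0.15 -0.18 0 0 0 0;-0.19 -0.24 0 0 0 0;-0.213 -0.3 0 0 0 0;-0.213 -0.302 -0.04 0 0 0;-0.213 -0.302 -0.09 0 0 0;-0.213 -0.302 -0.14 0 0 0;-0.213 -0.302 -0.17 0 0 0;-0.213 -0.302 -0.18 0 0 0;-0.213 -0.302 -0.18 0 0 0", grip=0.9)

```text
clock: 20.78
position: [0.4321, -0.2638, 0.0337]
ee_rot: [-0.0, 0.384, 0.923, 0.0]
force: [0.6, 0.3, 0.4]
opening: 0.0811
finger_force: 0.0
```

play_rows(plan="0 0 0 0 0 0;0 0 0 0 0 0;0 0 0 0 0 0;0 0 0 0 0 0;0 0 0 0 0 0;0 0 0 0 0 0", grip=-1)

```text
clock: 21.52
position: [0.4333, -0.2643, 0.0352]
ee_rot: [0.001, 0.384, 0.923, -0.0]
force: [0.1, 0.3, 5.1]
opening: 0.0549
finger_force: 63.4
```

play_rows(plan="0 0 0.06 0 0 0;0 0 0.12 0 0 0;0.01 0.05 0.16 0 0 0;0.02 0.12 0.17 0 0 0;0.03 0.19 0.17 0 0 0;0.04 0.26 0.17 0 0 0;0.05 0.33 0.17 0 0 0;0.06 0.4 0.17 0 0 0;0.07 0.47 0.17 0 0 0;0.071 0.523 0.17 0 0 0;0.071 0.523 0.17 0 0 0;0.071 0.523 0.12 0 0 0;0.071 0.523 0.08 0 0 0;0.071 0.523 0.06 0 0 0;0.071 0.523 0.045 0 0 0;0.071 0.523 0.034 0 0 0;0.071 0.523 0.027 0 0 0;0.071 0.523 0.027 0 0 0")

```text
clock: 23.78
position: [0.4894, 0.1549, 0.0555]
ee_rot: [0.0, 0.384, 0.923, 0.0]
force: [0.5, 0.2, -1.5]
opening: 0.055
finger_force: 64.7
```

play_rows(plan="0 0 0 0 0 0;0 0 0 0 0 0;0 0 0 0 0 0;0 0 0.06 0 0 0;0 0 0.12 0 0 0;-0.01 -0.07 0.16 0 0 0;-0.02 -0.14 0.16 0 0 0;-0.04 -0.21 0.16 0 0 0;-0.05 -0.28 0.16 0 0 0;-0.06 -0.35 0.16 0 0 0;-0.06 -0.4 0.16 0 0 0;-0.06 -0.4 0.16 0 0 0", grip=0.65)

```text
clock: 25.28
position: [0.4412, -0.1677, 0.1835]
ee_rot: [0.001, 0.386, 0.923, -0.0]
force: [-0.0, -0.1, 0.0]
opening: 0.0703
finger_force: 0.0
```

```bash
python3 look.py pics/g5.png
```

```text
scene jar1 0.96 [315.0, 175.0, 337.0, 202.0] [[0.471, 0.154], [0.49, 0.155]]
scene jar1 0.92 [283.0, 189.0, 305.0, 215.0] [[0.553, 0.073], [0.571, 0.075]]
scene jar1 0.73 [168.0, 136.0, 186.0, 159.0] [[0.412, -0.367], [0.432, -0.356]]
scene empty1 0.86 [203.0, 184.0, 224.0, 209.0] [[0.593, -0.171], [0.61, -0.163]]
scene empty1 0.68 [163.0, 174.0, 186.0, 198.0] [[0.584, -0.305], [0.601, -0.294]]
scene empty1 0.6 [181.0, 179.0, 200.0, 207.0] [[0.598, -0.244], [0.615, -0.235]]
top jar1 0.76 [179.0, 210.0, 197.0, 232.0] [[0.49, 0.156], [0.489, 0.152]]
top jar1 0.76 [207.0, 181.0, 221.0, 204.0] [[0.584, 0.075], [0.582, 0.072]]
top jar1 0.58 [356.0, 243.0, 365.0, 255.0] [[0.418, -0.386], [0.419, -0.38]]
top jar1 0.18 [98.0, 165.0, 113.0, 245.0] [[0.623, 0.426], [0.619, 0.416]]
top empty1 0.66 [282.0, 179.0, 302.0, 196.0] [[0.608, -0.178], [0.605, -0.176]]
top empty1 0.5 [323.0, 184.0, 343.0, 203.0] [[0.591, -0.315], [0.588, -0.311]]
top empty1 0.5 [302.0, 181.0, 320.0, 200.0] [[0.6, -0.242], [0.598, -0.239]]
[(array([0.4894, 0.155 ]), np.float64(1.39), 0.02), (array([0.5771, 0.0762]), np.float64(1.83), 0.02), (array([ 0.4076, -0.3753]), np.float64(3.77), 0)]
[ 0.44110256 -0.16414728  0.18329925]
```

View pics/g5.png

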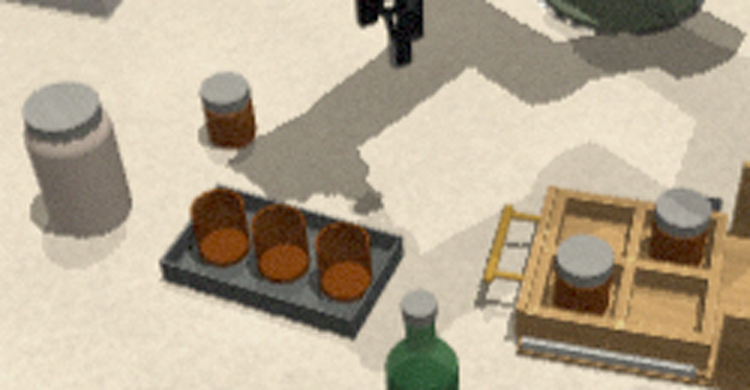

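The first closed jar stands in the cell at (682,225). The remaining one is still at (228,110).

play_rows(plan="-0.01 -0.07 0 0 0 0;-0.02 -0.14 0 0 0 0;-0.03 -0.21 0 0 0 0;-0.037 -0.259 0 0 0 0;-0.037 -0.259 -0.04 0 0 0;-0.037 -0.259 -0.09 0 0 0;-0.037 -0.259 -0.14 0 0 0;-0.037 -0.259 -0.17 0 0 0;-0.037 -0.259 -0.186 0 0 0;-0.037 -0.259 -0.186 0 0 0", grip=0.9)

```text
clock: 26.92
position: [0.4114, -0.3717, 0.034]
ee_rot: [-0.001, 0.384, 0.924, 0.0]
force: [0.5, 0.9, -0.2]
opening: 0.0809
finger_force: 0.0
```

play_rows(plan="0 0 0 0 0 0;0 0 0 0 0 0;0 0 0 0 0 0;0 0 0 0 0 0;0 0 0 0 0 0;0 0 0 0 0 0", grip=-1)

```text
clock: 27.68
position: [0.4127, -0.3731, 0.0361]
ee_rot: [0.002, 0.384, 0.923, -0.0]
force: [0.4, 1.9, 6.6]
opening: 0.0547
finger_force: 63.8
```

play_rows(plan="0 0 0.06 0 0 0;0 0 0.12 0 0 0;0.02 0.05 0.17 0 0 0;0.04 0.11 0.17 0 0 0;0.06 0.18 0.17 0 0 0;0.08 0.25 0.17 0 0 0;0.1 0.32 0.17 0 0 0;0.12 0.39 0.17 0 0 0;0.14 0.46 0.17 0 0 0;0.17 0.53 0.17 0 0 0;0.2 0.6 0.17 0 0 0;0.202 0.662 0.17 0 0 0;0.202 0.662 0.17 0 0 0;0.202 0.662 0.12 0 0 0;0.202 0.662 0.08 0 0 0;0.202 0.662 0.06 0 0 0;0.202 0.662 0.045 0 0 0;0.202 0.662 0.034 0 0 0;0.202 0.662 0.027 0 0 0;0.202 0.662 0.027 0 0 0")

```text
clock: 30.18
position: [0.5735, 0.1574, 0.0565]
ee_rot: [0.0, 0.384, 0.923, 0.0]
force: [0.5, 0.4, -3.0]
opening: 0.0548
finger_force: 65.4
```

play_rows(plan="0 0 0 0 0 0;0 0 0 0 0 0;0 0 0 0 0 0;0 0 0.06 0 0 0;0 0 0.12 0 0 0;-0.01 -0.05 0.17 0 0 0;-0.02 -0.12 0.17 0 0 -0.1;-0.03 -0.19 0.17 0 0 -0.2;-0.04 -0.25 0.17 0 0 -0.3;-0.041 -0.27 0.17 0 0 -0.4;-0.041 -0.27 0.17 0 0 -0.471;-0.041 -0.27 0.17 0 0 -0.471;-0.041 -0.27 0.17 0 0 -0.471", grip=0.65)

```text
clock: 31.8
position: [0.5403, -0.0584, 0.1922]
ee_rot: [0.0, 0.691, 0.723, 0.0]
force: [0.1, -0.5, -1.1]
opening: 0.0705
finger_force: 0.0
```

play_rows(plan="0 0 -0.05 0 0 0;0 0 -0.1 0 0 0;0 0 -0.15 0 0 0;0 0 -0.18 0 0 0;0 0 -0.198 0 0 0;0 0 -0.198 0 0 0", grip=-1)

```text
clock: 32.55
position: [0.5397, -0.0583, 0.0331]
ee_rot: [-0.001, 0.691, 0.722, -0.0]
force: [0.4, -0.1, 0.6]
opening: 0.0004
finger_force: 0.0
```

```bash
sed -i 's/\[110:240,100:350\],(750,390)/[110:250,150:430],(784,392)/' look.py; python3 look.py pics/g6.png
```

```text
scene jar1 0.79 [284.0, 191.0, 306.0, 217.0] [[0.561, 0.077], [0.579, 0.08]]
scene jar1 0.55 [313.0, 193.0, 331.0, 220.0] [[0.548, 0.155], [0.566, 0.156]]
scene empty1 0.97 [183.0, 181.0, 199.0, 207.0] [[0.601, -0.241], [0.618, -0.232]]
scene empty1 0.93 [165.0, 172.0, 187.0, 199.0] [[0.579, -0.302], [0.596, -0.291]]
scene empty1 0.66 [204.0, 183.0, 224.0, 213.0] [[0.599, -0.166], [0.616, -0.158]]
top jar1 0.87 [182.0, 212.0, 198.0, 232.0] [[0.486, 0.149], [0.485, 0.145]]
top jar1 0.81 [206.0, 182.0, 223.0, 205.0] [[0.581, 0.075], [0.579, 0.072]]
top jar1 0.69 [180.0, 185.0, 203.0, 204.0] [[0.576, 0.15], [0.573, 0.146]]
top jar1 0.5 [98.0, 163.0, 110.0, 244.0] [[0.629, 0.428], [0.625, 0.419]]
top empty1 0.77 [320.0, 186.0, 340.0, 204.0] [[0.588, -0.306], [0.585, -0.302]]
top empty1 0.51 [299.0, 180.0, 319.0, 197.0] [[0.606, -0.235], [0.603, -0.232]]
[(array([0.5772, 0.077 ]), np.float64(1.49), 0.02), (array([0.5722, 0.1507]), np.float64(1.61), 0.02)]
[ 0.54074563 -0.05881811  0.03436907]
```

View pics/g6.png

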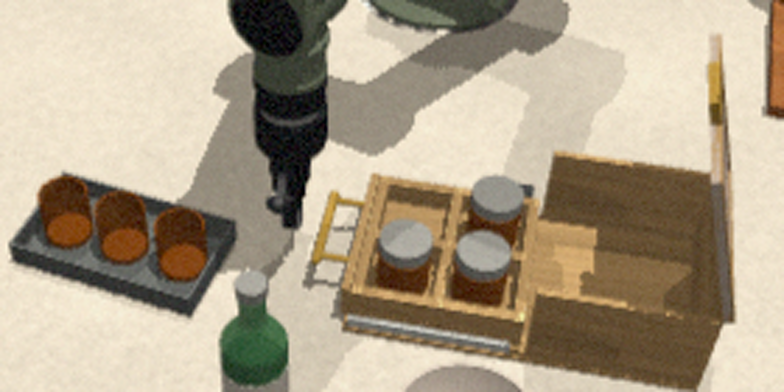

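All three closed jars stand in the carriage, and the shut fingers stand in front of the handle (290,220). I push slowly.

play_rows(plan="-0.001 0.02 0 0 0 0;-0.002 0.03 0 0 0 0;-0.002 0.045 0 0 0 0;-0.003 0.06 0 0 0 0;-0.004 0.075 0 0 0 0;-0.004 0.09 0 0 0 0;-0.005 0.105 0 0 0 0;-0.006 0.12 0 0 0 0;-0.006 0.135 0 0 0 0;-0.007 0.15 0 0 0 0;-0.008 0.165 0 0 0 0;-0.009 0.18 0 0 0 0;-0.01 0.195 0 0 0 0;-0.01 0.2 0 0 0 0")

```text
clock: 34.7
position: [0.5324, 0.1027, 0.0338]
ee_rot: [-0.0, 0.691, 0.723, 0.001]
force: [-0.5, -4.8, 0.1]
opening: 0.0
finger_force: 1.7
```

play_rows(plan="0 0.005 0 0 0 0;0 0.01 0 0 0 0;-0.001 0.014 0 0 0 0;-0.001 0.018 0 0 0 0;-0.001 0.021 0 0 0 0")

```text
clock: 35.33
position: [0.5316, 0.1187, 0.0338]
ee_rot: [-0.001, 0.692, 0.722, 0.001]
force: [0.3, -0.1, 0.6]
opening: 0.0001
finger_force: 0.0
```

play_rows(plan="0 0.002 0 0 0 0;0 0.004 0 0 0 0;0 0.006 0 0 0 0;0 0.008 0 0 0 0;0 0.008 0 0 0 0")

```text
clock: 35.95
position: [0.5314, 0.1221, 0.0337]
ee_rot: [0.002, 0.692, 0.722, -0.002]
force: [-1.3, -9.2, 1.6]
opening: 0.0
finger_force: 4.3
```

play_rows(plan="0 0.003 0 0 0 0;0 0.006 0 0 0 0;0 0.006 0 0 0 0")

```text
clock: 36.33
position: [0.5314, 0.1223, 0.0338]
ee_rot: [0.005, 0.693, 0.721, -0.006]
force: [-0.2, -20.9, 3.8]
opening: -0.0004
finger_force: 10.8
```

play_rows(plan="0 -0.02 0 0 0 0;0 -0.05 0 0 0 0;0 -0.08 0 0 0 0;0 -0.1 0.06 0 0 0;0 -0.1 0.13 0 0 0;0 -0.1 0.2 0 0 0;0 -0.1 0.27 0 0 0;0 -0.1 0.34 0 0 0;0 -0.1 0.4 0 0 0;0 -0.1 0.43 0 0 0;0 -0.1 0.43 0 0 0")

```text
clock: 37.7
position: [0.5324, 0.0496, 0.3795]
ee_rot: [0.001, 0.692, 0.722, 0.002]
force: [0.1, 0.1, -0.4]
opening: -0.0
finger_force: 0.0
```

```bash
python3 - <<'E'
from h import *
c=cam('scene'); d=cam('top')
a=cv2.resize(cv2.convertScaleAbs(c[0],alpha=1.5)[110:250,280:440],(480,420),interpolation=cv2.INTER_CUBIC)
b=cv2.resize(cv2.convertScaleAbs(d[0],alpha=1.5)[155:255,85:185],(310,310),interpolation=cv2.INTER_CUBIC)
o=np.zeros((420,800,3),np.uint8); o[:,:480]=a; o[:310,490:]=b; cv2.imwrite('pics/g7.png',o)
print(state()['position'])
for n in('scene','top'): print(n,[(round(r['score'],2),np.round(r['rect']).tolist()) for r in recognise(n,'cover_tab')][:2])
E
```

```text
[0.53117812 0.04952055 0.37666716]
scene [(0.62, [404.0, 125.0, 410.0, 225.0]), (0.56, [292.0, 239.0, 338.0, 287.0])]
top [(0.42, [96.0, 222.0, 108.0, 245.0])]
```

View pics/g7.png

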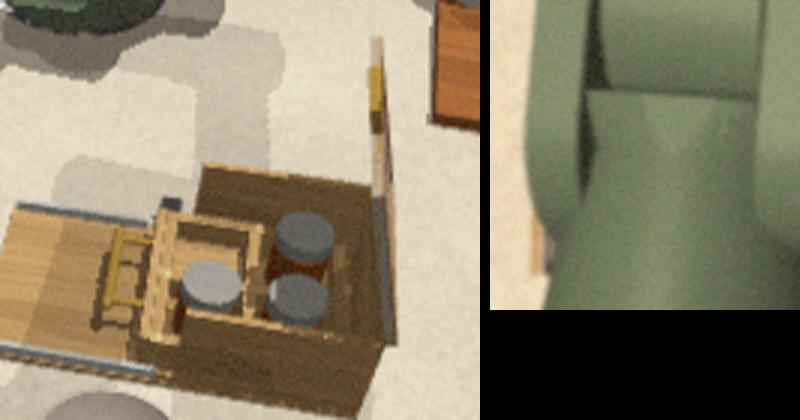

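The carriage is home with its jars standing. The cover is still raised: free corner at (378,38), tab at (377,100), hinge-end corner at (392,344). I fit the cover geometry next.

```bash
python3 - <<'E'
from fit import *
C={n:cam(n) for n in('scene','top')}
p=[.534,.1125,.0488]
def T(x,h,th,r,z=0):
    # local: r along -y from hinge, z outer
    y=h-r*np.cos(th)+z*np.sin(th); Z=.11+r*np.sin(th)+z*np.cos(th)
    s,k=np.sin(p[2]),np.cos(p[2]); return [p[0]+k*x-s*y,p[1]+s*x+k*y,Z]
S=lambda u,v:(u/3+280,v/3+110)
Tc=lambda u,v:(u/4.8+90,v/4.8+155)
obs=[('scene',(.105,0,0.004),S(392,344)),('scene',(-.105,.182,.004),S(378,38)),('scene',(0,.194,.005),S(377,100)),('top',(0,.194,.005),Tc(50,225)),('top',(.105,.182,.004),Tc(62,38)),('top',(-.105,.182,.004),Tc(45,420))]
f=lambda q:np.concatenate([proj(C[n],T(L[0],q[0],q[1],L[1],L[2]))[0]-o for n,L,o in obs])
for g in(.9,1.4,2.): 
    s=least_squares(f,[.256,g],loss='soft_l1'); print(s.x,s.cost,s.fun.reshape(-1,2).round(1).tolist())
h,th=s.x
print('hinge',T(0,h,th,0)); 
for t in (th,1.2,1,.8,.6,.4,.2,0): print(round(t,2),'outer face r=.165',np.round(T(0,h,t,.165,.008),3),'r=.18',np.round(T(0,h,t,.18,.008),3),'tab',np.round(T(0,h,t,.194,.008),3))
E
```

```text
[0.27582742 1.26439897] 3.8121964313800527 [[-0.3, 2.1], [-1.1, 0.4], [-0.6, 1.0], [-0.6, -0.3], [-0.8, -1.0], [-0.1, 0.9]]
[0.27582742 1.26439897] 3.812196431380116 [[-0.3, 2.1], [-1.1, 0.4], [-0.6, 1.0], [-0.6, -0.3], [-0.8, -1.0], [-0.1, 0.9]]
[0.27582742 1.26439897] 3.812196431380085 [[-0.3, 2.1], [-1.1, 0.4], [-0.6, 1.0], [-0.6, -0.3], [-0.8, -1.0], [-0.1, 0.9]]
hinge [np.float64(0.5205449637323138), np.float64(0.387999052959046), np.float64(0.11)]
1.26 outer face r=.165 [0.523 0.346 0.27 ] r=.18 [0.523 0.341 0.284] tab [0.523 0.337 0.297]
1.2 outer face r=.165 [0.523 0.336 0.267] r=.18 [0.523 0.33  0.281] tab [0.524 0.325 0.294]
1 outer face r=.165 [0.525 0.306 0.253] r=.18 [0.525 0.298 0.266] tab [0.525 0.29  0.278]
0.8 outer face r=.165 [0.526 0.279 0.234] r=.18 [0.526 0.268 0.245] tab [0.527 0.259 0.255]
0.6 outer face r=.165 [0.527 0.256 0.21 ] r=.18 [0.528 0.244 0.218] tab [0.528 0.233 0.226]
0.4 outer face r=.165 [0.528 0.239 0.182] r=.18 [0.528 0.226 0.187] tab [0.529 0.213 0.193]
0.2 outer face r=.165 [0.528 0.228 0.151] r=.18 [0.529 0.213 0.154] tab [0.53  0.2   0.156]
0 outer face r=.165 [0.529 0.223 0.118] r=.18 [0.529 0.208 0.118] tab [0.53  0.194 0.118]
```

play_rows(plan="0 0.06 0.01 0 0 0;-0.002 0.13 0.01 0 0 0;-0.004 0.2 0.01 0 0 0;-0.006 0.27 0.01 0 0 0;-0.008 0.34 0.01 0 0 0;-0.01 0.41 0.01 0 0 0;-0.012 0.44 0.01 0 0 0;-0.012 0.44 0.01 0 0 0;-0.012 0.44 -0.04 0 0 0;-0.012 0.44 -0.09 0 0 0;-0.012 0.44 -0.13 0 0 0;-0.012 0.44 -0.13 0 0 0")

```text
clock: 39.5
position: [0.5204, 0.3991, 0.2707]
ee_rot: [-0.001, 0.692, 0.722, -0.003]
force: [-0.4, -0.3, 0.8]
opening: -0.0
finger_force: 0.0
```

play_rows(plan="0 -0.025 0.008 0 0 0;0.001 -0.0475 0.0075 0 0 0;0.001 -0.0575 0.0045 0 0 0;0.002 -0.0675 0.0016 0 0 0;0.002 -0.0775 -0.002 0 0 0;0.003 -0.0875 -0.006 0 0 0;0.003 -0.097 -0.011 0 0 0;0.004 -0.106 -0.016 0 0 0;0.004 -0.115 -0.0215 0 0 0;0.005 -0.124 -0.027 0 0 0;0.005 -0.1325 -0.034 0 0 0;0.006 -0.141 -0.041 0 0 0")

```text
clock: 41.0
position: [0.5264, 0.2879, 0.2404]
ee_rot: [-0.0, 0.692, 0.722, -0.0]
force: [-0.9, 0.5, 1.9]
opening: -0.0003
finger_force: 0.9
```

```bash
python3 - <<'E'
from h import *
c=cam('scene')
a=cv2.resize(cv2.convertScaleAbs(c[0],alpha=1.5)[90:250,280:440],(480,480),interpolation=cv2.INTER_CUBIC)
cv2.imwrite('pics/g8.png',a); print(state()['position'])
E
```

```text
[0.52631541 0.2870324  0.23954301]
```

View pics/g8.png

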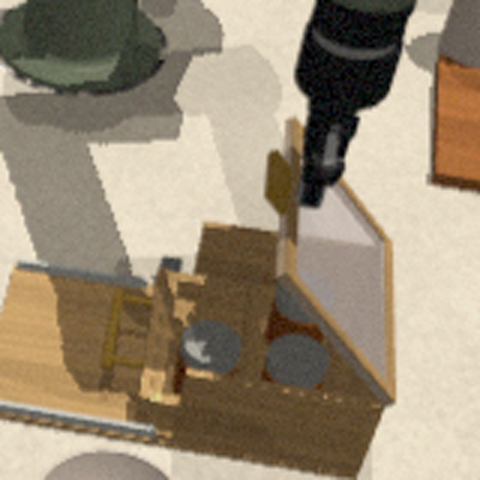

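The cover is about half down, with the finger on its outer face near the tab (310,195). I continue along the arc.

play_rows(plan="0.001 -0.0075 -0.007 0 0 0;0.001 -0.015 -0.0145 0 0 0;0.001 -0.022 -0.023 0 0 0;0.002 -0.029 -0.031 0 0 0;0.002 -0.035 -0.0395 0 0 0;0.002 -0.041 -0.048 0 0 0;0.002 -0.046 -0.0575 0 0 0;0.003 -0.051 -0.067 0 0 0;0.003 -0.055 -0.077 0 0 0;0.003 -0.059 -0.087 0 0 0;0.003 -0.062 -0.097 0 0 0;0.003 -0.065 -0.107 0 0 0;0.003 -0.067 -0.1175 0 0 0;0.003 -0.069 -0.128 0 0 0;0.003 -0.07 -0.138 0 0 0;0.003 -0.07 -0.144 0 0 0;0.003 -0.07 -0.149 0 0 0;0.003 -0.07 -0.149 0 0 0")

```text
clock: 43.3
position: [0.5287, 0.2327, 0.1213]
ee_rot: [-0.0, 0.692, 0.722, -0.0]
force: [0.3, 0.7, -0.7]
opening: 0.0002
finger_force: 0.0
```

play_rows(plan="0 0 -0.002 0 0 0;0 0 -0.004 0 0 0;0 0 -0.006 0 0 0;0 0 -0.008 0 0 0;0 0 -0.008 0 0 0")

```text
clock: 43.92
position: [0.5291, 0.2326, 0.1179]
ee_rot: [0.0, 0.692, 0.722, 0.001]
force: [-5.8, -1.3, 18.4]
opening: -0.0002
finger_force: 9.3
```

play_rows(plan="0 0 0.02 0 0 0;0 0 0.06 0 0 0;0 0 0.13 0 0 0;0 -0.06 0.2 0 0 0;0 -0.13 0.2 0 0 0;-0.06 -0.2 0.2 0 0 0;-0.12 -0.27 0.2 0 0 0;-0.12 -0.27 0.2 0 0 0;-0.12 -0.27 0.2 0 0 0")

```text
clock: 45.05
position: [0.4325, 0.0156, 0.2759]
ee_rot: [0.0, 0.693, 0.721, 0.0]
force: [-0.0, 0.1, 0.4]
opening: 0.0002
finger_force: 0.0
```

```bash
python3 - <<'E'
from h import *
c=cam('scene')
a=cv2.resize(cv2.convertScaleAbs(c[0],alpha=1.5)[110:290,100:430],(792,432),interpolation=cv2.INTER_CUBIC)
cv2.imwrite('pics/g9.png',a); print(state()['position'])
E
```

```text
[0.43339583 0.01624504 0.27589511]
```

View pics/g9.png

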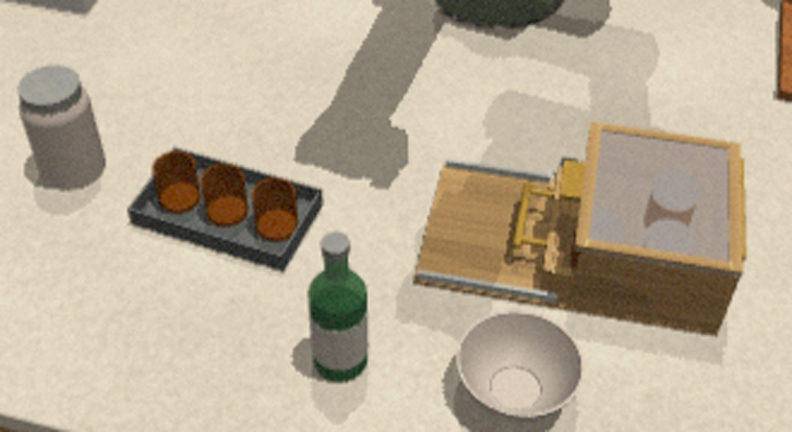

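The cover lies flat on the housing (660,195), the carriage is home, the empties stand in the tub, and the bystanders haven't moved. I'll hand it in.

```bash
python3 -c "
from rig import finish_job; print(finish_job())"
```

```text
the job is handed in; nothing more can be done
None
```

I handed the job in with the three empties standing in the tub, all three closed jars standing in the carriage, the carriage pushed home to its stop, and the cover flat on the housing; the call returned no verdict, so this rests on the last camera picture and the force readings.

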